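# Hold the amplifier module pressed home behind the test nest's lip

## Task

The amplifier module has to be measured in the test nest: first take the blue cleaning pen from its stand, wipe its tip slowly along the whole of the nest's copper contact bar from the left end to the right end, and stand the pen back in its stand. Then bring the module to the nest with its coaxial connector towards the robot, press it down onto the spring pins and push it in behind the blue lip until its far edge meets the stop and it lies flat and fully home. The pins lift it as soon as it is let go, so finish with the gripper still holding it pressed home for the reading; do not force anything, and leave the other things on the bench where they are.

Things in the scene. Friction and masses are not known exactly. Their poses are not given: they have to be found in the camera images.
- nest: Test nest, fixed on the 2 mm bench mat: dark base plate 124x116x8 mm with an aluminium body 88 mm wide, 33 mm high. Origin: centre of the underside; x points to the lip (away from the robot), y left, z up. Seat height z=34 mm. The module is fully home when its origin is at x=0, y=0, z=34 mm of this frame with the same axes; its 54 mm long plate then meets the stop wall's face at x=+27 mm.
- nest_lip (a point): Middle of the blue lip's lower edge: nest x=+19, y=0, z=39.9 mm; nest axes. From here to the stop the lip overhangs the plate, underside 5.9 mm above the seat, top at nest z=44 mm (screw heads to 47). In front of it a turned-up lead-in begins at nest x=+14.5 mm, its lower face 6 to 9 mm above the seat. The plate goes under the lip from the robot's side.
- nest_entry (a point): Where the module's origin can be lowered clear of the lip before it is pushed 14 mm in +x: nest x=-14, y=0, z=34 mm; nest axes. Black side guides run from nest x=-38 to +24 mm, 67 mm apart inside at the seat, flared to 73 mm at their tops (6 mm above the seat; keep fingers above that). The seat is the tops of the copper bar and of a near steel rest.
- contact_bar: Copper contact bar across the nest, 10 mm (x) by 58 mm (y), level. Origin: centre of its top face, at nest x=+5, y=0, z=34 mm; same axes as the nest: left end y=+29 mm, right end y=-29 mm. Open above; the lip's lead-in, 9 mm ahead, and the side guides beyond the ends are the nearest things.
- pin_1 (a joint): Leftmost (y=+18 mm) of four brass spring pins in a row across the nest at nest x=-15 mm; the others at y=+6, -6, -18 mm. Value in m: 0 = up, 4 mm above the seat; about 0.004 with the module pressed home; at most 0.0055. Each pushes back with 0.7 N at first, 2.1 N at 4 mm (8.4 N for all four).
- pin_4 (a joint): Rightmost (y=-18 mm) of the spring pins; same values.
- module: Amplifier module, about 90 g: aluminium plate 54 mm (x) by 64 mm (y), 4 mm thick, green board on it (top 5.2 mm), bright steel shield can in the middle. A brass coaxial connector stands out 10 mm from the near edge (-x), to x=-37 mm. Origin: centre of the plate's underside; x points away from the connector, z up. Lies flat on the bench mat (top at z=2 mm).
- module_can (a point): Centre of the shield can's top face, 22 mm above the module's origin and 4 mm nearer the connector (x=-4, y=0); module axes. The can measures 30 mm (x) by 26 mm (y) by 18 mm high: grip it across the 26 mm.
- cleaning_pen: Contact cleaning pen, 35 g, 129 mm long, standing tip down in its stand. Origin: end of the tip when not pressed in; z up along the pen. Tip 4 mm thick, sprung: gives way up to 6 mm (0.6 N at first, 2.4 N at 6 mm). White nose and barrel, 11 mm thick, to z=48 mm; black collar 20 mm wide at z=48 to 52 mm; blue grip from z=52 to 120 mm; black cap.
- pen_grip (a point): Point on the pen's axis 84 mm above its origin, in the blue round grip, 12 mm thick; a thin flat clip stands 2.5 mm proud on its x side from z=95 to 123 mm.
- pen_stand: Pen stand, fixed on the mat: round dark foot 52 mm wide with an upright grey tube, 26 mm wide, 54 mm high in all. Origin: centre of the foot's underside. The tube is open, its bore 15 mm wide; the pen goes in tip first until its collar rests on the top, its origin then on the stand's axis and 6 mm above the stand's origin.
- attenuator_20db: bystander: black finned attenuator, 25x69x25 mm, lying behind the work
- adapter_n_sma: bystander: small metal coaxial adapter with a red ring, 23x38x20 mm, behind the nest
- calculator: bystander: grey pocket calculator, 138x74x15 mm, behind the tool tray
Not all that is in view belongs to the job. What is shaped like the cleaning_pen but green is not meant.

How it is judged:
On the way, in this order (a step that is already met when the one before it is completed fails the run):
1. the pen's tip touches the copper bar at its left end (contact force between cleaning_pen and contact_bar above 0.2 N and y of cleaning_pen in the frame of contact_bar between 0.02 and 0.032 m and x of cleaning_pen in the frame of contact_bar between -0.008 and 0.008 m), for 0.05 s.
2. the tip passes the left quarter, touching (contact force between cleaning_pen and contact_bar above 0.2 N and y of cleaning_pen in the frame of contact_bar between 0.007 and 0.017 m and x of cleaning_pen in the frame of contact_bar between -0.008 and 0.008 m), for 0.05 s.
3. the tip passes the middle, touching (contact force between cleaning_pen and contact_bar above 0.2 N and y of cleaning_pen in the frame of contact_bar between -0.005 and 0.005 m and x of cleaning_pen in the frame of contact_bar between -0.008 and 0.008 m), for 0.05 s.
4. the tip passes the right quarter, touching (contact force between cleaning_pen and contact_bar above 0.2 N and y of cleaning_pen in the frame of contact_bar between -0.017 and -0.007 m and x of cleaning_pen in the frame of contact_bar between -0.008 and 0.008 m), for 0.05 s.
5. the tip reaches the right end, touching (contact force between cleaning_pen and contact_bar above 0.2 N and y of cleaning_pen in the frame of contact_bar between -0.032 and -0.02 m and x of cleaning_pen in the frame of contact_bar between -0.008 and 0.008 m), for 0.05 s.
6. the pen stands in its stand again, let go (horizontal distance between cleaning_pen and pen_stand below 0.006 m and z of cleaning_pen in the frame of pen_stand between 0.002 and 0.01 m and angle between cleaning_pen's own z axis and vertical below 0.12 rad and contact force between the fingers and cleaning_pen below 0.1 N), for 0.2 s.
7. the module's far edge is behind the lip (x of module in the frame of nest between -0.007 and 0.003 m and z of module in the frame of nest between 0.03 and 0.039 m and y of module in the frame of nest between -0.005 and 0.005 m), for 0.05 s.
At the end, for the whole second after the job is handed in: The module lies behind the lip at most 2.5 mm short of its home place, flat (within 0.05 rad) and at most 1.3 mm above the seat, its connector on the near side, both outer pins pressed in by more than 2.6 mm, while the fingers still bear on it with more than 4 N; the pen stands upright in its stand (x of module in the frame of nest between -0.0025 and 0.003 m and y of module in the frame of nest between -0.004 and 0.004 m and z of module in the frame of nest between 0.032 and 0.0353 m and angle between the z axis of module and the z axis of nest, either way round below 0.05 rad and angle between the x axis of module and the x axis of nest, either way round below 0.09 rad and x of module_can in the frame of nest below 0 m and value of joint each of pin_1, pin_4 above 0.0026 m and contact force between the fingers and module above 4 N and linear speed of module below 0.01 m/s and horizontal distance between cleaning_pen and pen_stand below 0.006 m and z of cleaning_pen in the frame of pen_stand between 0.002 and 0.01 m and angle between cleaning_pen's own z axis and vertical below 0.12 rad); the arm keeps its last pose, push and grip.
It fails at once if the pen is rushed over the bar (faster than 0.15 m/s while touching it) (contact force between cleaning_pen and contact_bar above 0.3 N and linear speed of cleaning_pen above 0.15 m/s).
It fails at once if the module is forced into the nest (more than 60 N) (contact force between module and nest above 60 N).
It fails at once if the pen is forced down on the nest (more than 25 N) (contact force between cleaning_pen and nest above 25 N).
It fails at once if a bystander is moved more than 20 mm (distance of any of attenuator_20db, adapter_n_sma, calculator from where it was at the start of the episode above 0.02 m).
It also fails if it takes over 61 s, if anything falls off the work surface, if the arm or the gripper's body presses on something with over 40 N, if the wrist force passes 120 N, or if a joint passes its speed limit or range.

## Robot

A 7-joint arm with a two-finger parallel gripper is mounted at the origin on a cart in front of the work surface, level with it; the furniture and walls round the work are solid. World frame = base frame: x ahead of the robot, y to its left, z up, the work surface at z = 0. Lengths are in m, angles in rad, forces in N, time in s.
With the tool pointing down it reaches from about 0.4 to 0.85 m from the base axis. Payload 4.5 kg.
Tool frame: the origin (TCP) lies where the fingers leave the gripper's body, on its centre line; the fingertips stand 64 mm ahead of it and the grasp point (between the pads) lies 45 mm ahead of it; z points along the fingers, y is the line along which they close (so a half turn about z gives the same grasp; the last joint's range is limited). The gripper opens to 88 mm and grips with 3 to 60 N. Pads are 18 mm wide; open, the fingers measure 123 mm over their backs; the gripper's body (75 mm by 187 mm) begins 45 mm behind the grasp point.
Start: joints at [0.034, 0.689, -0.195, 1.565, 0.157, 0.902, -0.215], TCP at [0.625, 0, 0.303] pointing down, gripper open.
Joint ranges: [-3.01, 3.01], [-0.46, 2.08], [-1.47, 1.51], [0.13, 2.56], [-1, 4.14], [0.04, 2.09], [-2.66, 2.66]. Speed limits (rad/s): [2.57, 2.57, 3.14, 3.14, 3.14, 3.14, 3.14].

## Interface

Orientations are given as a unit quaternion [x, y, z, w].
In Python, from plant import r gives the robot as it stands.
- The arm moves only by the tool play_rows, never from a script. Its arguments are lists of equal length, an entry for each row: "translation": the shift along the tool's x, y, z in m, a list of three; "delta_rot": the turn, a rotation vector about the tool's x, y, z in degrees, a list of three; "grip": the opening, from -1 (shut) to 1 (fully open). In form: {"translation": [[x, y, z], ...], "delta_rot": [[rx, ry, rz], ...], "grip": [grip, ...]}. A call has 1 to 20 rows; each row shifts and turns the commanded pose from where the row before left it, along the tool's axes as they then stand; what a row does not reach is not made up. A row lasts 1/8 s, in which the tool goes at most 62.5 mm and 10.7 degrees, less where a joint would pass 70% of its speed; a pose out of reach is approached as far as the arm can. A call with a gripper value outside its range is refused whole. The fingers move at their own pace and stop on an object; "squeeze" is the grip in N (left out, the last holds). Time passes only in rows, so rows that do not move let the fingers close. It gives the time, the measured TCP pose, the force, the opening and the grip force at its end, in the units of the state.
- r.get_state(): the state, without advancing time (a new reading comes with each control period).
- r.snapshot(name): name is "scene" or "side" or "wrist"; returns the picture (480x640x3 uint8, blue, green, red); there is no depth.
- r.get_calibration(name): a dict with "intrinsics" (3x3 intrinsics, pixels), "eye" and "rotation" of the camera in the world. Camera axes: x right, y up, looking along -z (the intrinsics and any distortion apply to the point x, -y, -z); pixel columns grow to the right and rows downward; lengths in m; the calibration is good to about 2 mm. A picture is of the moment at which its call begins: read the wrist's pose just before it. get_calibration takes no time and is no camera call; for the wrist camera it gives the pose at the moment of the call.
- r.finish_job(): hands the job in; it is judged then, once.
Trained networks look in the newest picture that a camera, given by its name, has taken for a name from the list of things; names that differ only in an ending like _2 or _b are one class to them, and where a whole thing is asked for, a point or a joint stands for the part that bears it (a point fixed in the world has none). Each returns a list of dicts, best first, with "confidence" (0 to 1); they miss things now and then, are a little off and sometimes report something else, mostly with a low value. They report only what shows in the picture. A call takes as long as a camera call. They do not tell look-alikes from the thing itself.
- r.look_for(camera, target): "point" ([x, y, z] in m, in world coordinates, good to about 4 mm: the middle of the surface that is visible of it).
- r.silhouettes(camera, target): "pixels" (480x640 bool, what is visible of it).
The state is a dict: "clock": time; "q": joint angles; "qd": joint speeds; "joint_torque": joint torques, N m; "tool_pos": TCP position; "eef_rot": TCP orientation; "contact_force": force on the tool from outside, world axes, zero at the start; "moment": the same for the moment, N m; "opening": opening from 0.0 (shut) to 1.0 (fully open); "finger_force": force on a finger pad.
Only numpy, scipy, OpenCV 4.12 (cv2) and the standard library are available. Lean on these libraries where they do the work, as an engineer would, in place of code of your own. Each camera call takes 0.05 s, during which the arm holds its last target. There are 200 camera calls.

## Working session

There is one attempt and no reset: what is moved stays moved. The work goes in short steps, Python scripts to look and compute and a tool call to move; the robot and the scene stay as the last step left them, time stands still between calls to the robot, and variables do not carry over. Pictures are saved under pics/ and viewed, at most 13 in all, crops included, and the job is handed in when it is done.

Besides the shell and the picture viewer there is one more tool, called after "Emit:" as name(argument=value, ...), one argument or row to a line, values as JSON. play_rows: Moves the arm, as the interface text tells. Its arguments: {"type":"object","properties":{"translation":{"type":"array","items":{"type":"array","items":{"type":"number"}}},"delta_rot":{"type":"array","items":{"type":"array","items":{"type":"number"}}},"grip":{"type":"array","items":{"type":"number"}},"squeeze":{"type":"number"}},"required":["translation","delta_rot","grip"]}

```bash
mkdir -p pics; cat > h.py <<'E'
from plant import r
import numpy as np, cv2
from scipy.spatial.transform import Rotation as R
E
python3 - <<'E'
from h import *
s=r.get_state(); print({k:np.round(v,3) for k,v in s.items()})
ims=[]
for c in ["scene","side","wrist"]:
    im=r.snapshot(c); cv2.imwrite(f"pics/{c}0.png",im)
    k=r.get_calibration(c); print(c,{a:np.round(b,4).tolist() for a,b in k.items()})
    for t in ["nest","contact_bar","module","module_can","cleaning_pen","pen_stand","nest_lip","pen_grip"]:
        for d in r.look_for(c,t)[:3]: print(c,t,np.round(d["point"],3),round(d["confidence"],2))
E
```

```text
{'clock': np.float64(0.0), 'q': array([ 0.034,  0.69 , -0.195,  1.566,  0.157,  0.902, -0.215]), 'qd': array([-0.001, -0.   ,  0.001, -0.003, -0.002, -0.002,  0.001]), 'joint_torque': array([ 0.0000e+00, -5.2757e+01, -1.2670e+00, -1.5343e+01, -5.3000e-02,
        7.0000e-03,  0.0000e+00]), 'tool_pos': array([ 0.624, -0.   ,  0.302]), 'eef_rot': array([ 0.707,  0.707, -0.001, -0.001]), 'contact_force': array([-0.301, -0.232,  0.107]), 'moment': array([ 0.025, -0.   ,  0.012]), 'finger_force': np.float64(0.0), 'opening': np.float64(1.003)}
scene {'intrinsics': [[451.6692, 0.0, 320.5955], [0.0, 451.6692, 241.1666], [0.0, 0.0, 1.0]], 'eye': [0.0325, 0.4464, 0.8268], 'rotation': [-0.1612, 0.3255, 0.8358, -0.4118]}
scene nest [0.502 0.048 0.037] 0.94
scene contact_bar [0.517 0.04  0.032] 0.43
scene contact_bar [0.697 0.119 0.023] 0.24
scene module [ 0.493 -0.14   0.009] 0.7
scene module_can [ 0.493 -0.137  0.006] 0.6
scene cleaning_pen [0.435 0.276 0.096] 0.64
scene cleaning_pen [0.524 0.261 0.075] 0.6
scene pen_stand [0.433 0.278 0.006] 0.81
scene nest_lip [0.5   0.049 0.035] 0.87
scene p
[... 481 characters left out ...]
2
side cleaning_pen [0.521 0.262 0.074] 0.95
side cleaning_pen [0.44  0.278 0.094] 0.54
side pen_stand [0.438 0.28  0.013] 0.65
side nest_lip [0.5   0.052 0.033] 0.76
side nest_lip [0.44  0.276 0.096] 0.39
side pen_grip [0.525 0.267 0.073] 0.76
side pen_grip [0.441 0.275 0.096] 0.73
wrist {'intrinsics': [[369.9405, 0.0, 316.3263], [0.0, 369.9405, 238.7949], [0.0, 0.0, 1.0]], 'eye': [0.6255, 0.0785, 0.3847], 'rotation': [-0.1532, -0.0008, 0.0003, 0.9882]}
wrist nest [0.528 0.039 0.033] 0.82
wrist contact_bar [0.52  0.038 0.035] 0.57
wrist module [ 0.521 -0.151  0.007] 0.91
wrist module [0.525 0.039 0.032] 0.42
wrist module_can [ 0.518 -0.15   0.004] 0.9
wrist nest_lip [0.522 0.039 0.034] 0.81
```

View pics/scene0.png

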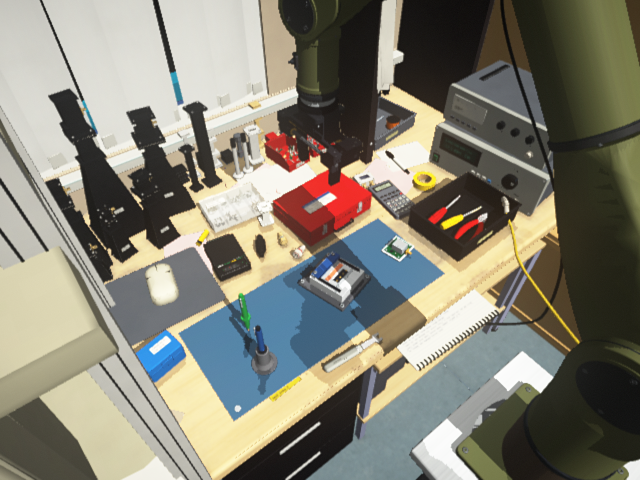

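View pics/wrist0.png

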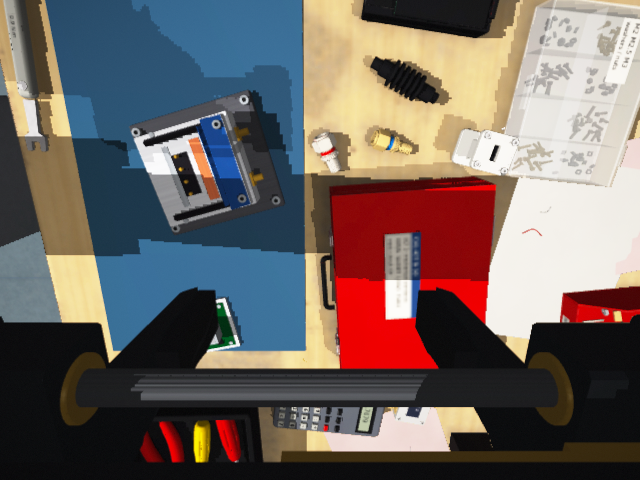

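```bash
python3 - <<'E'
import cv2
im=cv2.imread("pics/side0.png"); cv2.imwrite("pics/side0v.png",im)
E
```

```text
(no output)
```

View pics/side0.png

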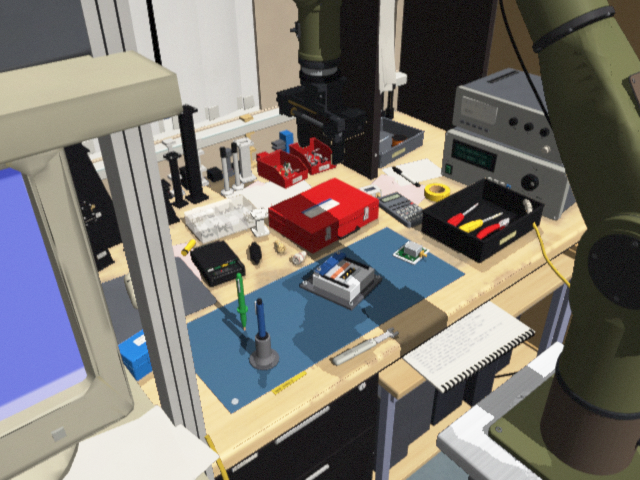

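The scene view shows two similar pens: green at (245,310) and blue at (258,342). The blue one standing in the grey tube fits the description. The nest is at (335,280), turned about +20°, and the module at (397,247). I'll enlarge the pens to confirm and move the wrist camera over the nest and module.

Emit:
play_rows(
  translation=[
    [-0.02, -0.045, 0],
    [-0.02, -0.04, 0],
    [-0.01, -0.04, 0],
    [0, 0, 0],
    [0, 0, 0],
    [0, 0, 0],
    [0, 0, 0],
    [0, 0, 0],
    [0, 0, 0],
    [0, 0, 0],
    [0, 0, 0],
  ],
  delta_rot=[
    [0, 0, 0],
    [0, 0, 0],
    [0, 0, 0],
    [0, 0, 10],
    [0, 0, 10],
    [0, 0, 10],
    [0, 0, 10],
    [0, 0, 10],
    [0, 0, 10],
    [0, 0, 10],
    [0, 0, 0],
  ],
  grip=[1, 1, 1, 1, 1, 1, 1, 1, 1, 1, 1],
)

```text
clock: 2.72
tool_pos: [0.5001, -0.0498, 0.3028]
eef_rot: [0.985, 0.175, 0.0, 0.0]
contact_force: [0.3, -0.7, -0.2]
opening: 0.998
finger_force: 0.0
```

```bash
python3 - <<'E'
from h import *
s=r.get_state(); print(s["clock"],s["tool_pos"],s["eef_rot"],s["q"])
k=r.get_calibration("wrist"); import pickle
im=r.snapshot("wrist"); cv2.imwrite("pics/w1.png",im); pickle.dump(k,open("w1.pkl","wb"))
cv2.imwrite("pics/w1big.png",cv2.resize(im[60:360,100:500],None,fx=2,fy=2,interpolation=cv2.INTER_CUBIC))
for t in ["nest","contact_bar","module","module_can"]:
    for d in r.look_for("wrist",t)[:2]: print(t,np.round(d["point"],4),d["confidence"])
s=cv2.imread("pics/side0.png"); cv2.imwrite("pics/pens.png",cv2.resize(s[255:395,190:330],None,fx=4,fy=4,interpolation=cv2.INTER_CUBIC))
E
```

```text
2.725 [ 0.50013322 -0.04978217  0.30282651] [9.84620707e-01 1.74705460e-01 1.25445908e-04 2.24457087e-04] [-0.09551343  0.53494032  0.16068992  1.94017838 -0.13012951  0.67593974
 -1.07483323]
nest [0.5261 0.0315 0.0326] 0.86
nest [ 0.5052 -0.1456  0.0108] 0.32
module [ 0.5095 -0.1447  0.0077] 0.78
module_can [ 0.501  -0.1441  0.0072] 0.96
```

View pics/w1big.png

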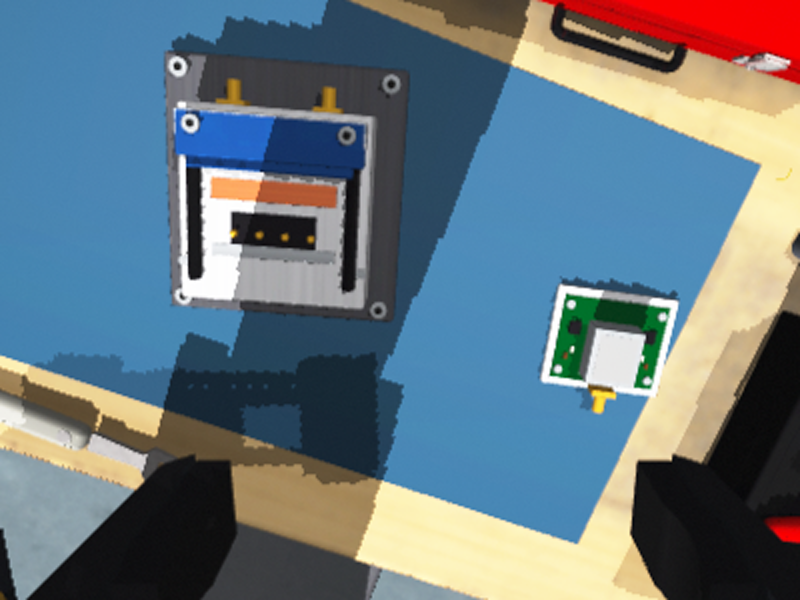

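View pics/pens.png

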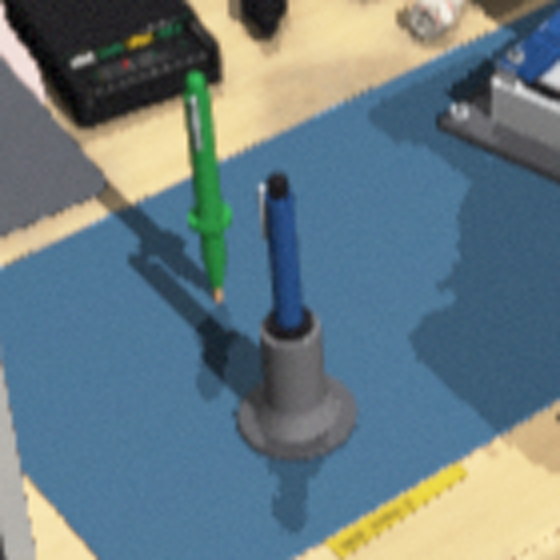

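The crops show the two candidates: blue pen in the grey tube at (258,342) in the scene view, green pen with a free-standing shape at (245,310). The blue one matches. In w1big the bar is at about (211..337, 177..207), the base plate corners at (165,53), (408,70), (393,321), (172,303), and the module plate corners at (560,285), (678,300), (657,397), (542,381) with its connector already towards the robot.

```bash
cat >> h.py <<'E'
from scipy.optimize import least_squares
def proj(k,P):
    K=np.array(k["intrinsics"]); Q=R.from_quat(k["rotation"]).inv().apply(np.atleast_2d(P)-k["eye"])
    Q=Q*[1,-1,-1]; p=Q@K.T; return p[:,:2]/p[:,2:]
def world(p,L): # p=(x,y,yaw), local pts in m, z local + .002
    L=np.atleast_2d(L); c,s=np.cos(p[2]),np.sin(p[2])
    return np.c_[p[0]+c*L[:,0]-s*L[:,1],p[1]+s*L[:,0]+c*L[:,1],L[:,2]+.002]
def fit(obs,p0): # obs: list of (k,local Nx3,pix Nx2)
    f=lambda p:np.concatenate([(proj(k,world(p,L))-px).ravel() for k,L,px in obs])
    s=least_squares(f,p0,x_scale=[.01,.01,.1],loss="soft_l1"); return s.x,np.round(f(s.x),1)
BAR=np.array([[10,29,34],[10,-29,34],[0,-29,34],[0,29,34]])/1e3
BASE=np.array([[62,58,8],[62,-58,8],[-62,-58,8],[-62,58,8]])/1e3
MOD=np.array([[27,32,4],[27,-32,4],[-27,-32,4],[-27,32,4]])/1e3
E
python3 - <<'E'
from h import *; import pickle
k=pickle.load(open("w1.pkl","rb"))
g=lambda a:np.array([100,60])+(np.array(a)+.5)/2-.5
bar=g([(211,177),(337,186),(336,207),(211,197)]); base=g([(165,53),(408,70),(393,321),(172,303)])
m=g([(560,285),(678,300),(657,397),(542,381)])
for o in ([(k,BAR,bar)],[(k,BASE,base)],[(k,BAR,bar),(k,BASE,base)]): print("nest",*fit(o,[.51,.04,.3]))
print("mod",*fit([(k,MOD,m)],[.5,-.14,.2]))
# pen in side/scene: triangulate via look_for silhouettes of the two cams
cs={c:r.get_calibration(c) for c in("scene","side")}
# axis points: pick cap top & tube-top centre in side pens.png crop
k=cs["side"]; h=lambda a:np.array([190,255])+(np.array(a)+.5)/4-.5
def ray(k,px,z):
    K=np.array(k["intrinsics"]);d=np.linalg.inv(K)@[*px,1];d=R.from_quat(k["rotation"]).apply(d*[1,-1,-1]);e=np.array(k["eye"]);return e+d*(z-e[2])/d[2]
print("cap",ray(k,h((278,177)),.137),"collar",ray(k,h((290,322)),.060),"foot", ray(k,h((297,412)),.006))
print("green cap",ray(k,h((195,75)),.137))
E
```

```text
nest [0.51626803 0.03428049 0.27735231] [-0.2 -0.6  0.  -0.2  0.2  0.3 -0.   0.5]
nest [0.51815795 0.03470933 0.27683029] [-1.  -1.7  0.8 -0.2  0.5  0.8 -0.4  1.7]
nest [0.51690513 0.03442592 0.27903273] [-0.2 -1.2  0.1 -1.   0.2 -0.5  0.  -0.1 -1.2 -0.1  0.5  1.   0.5  1.8
 -0.3  3. ]
mod [ 0.50289222 -0.14942793  0.22137411] [-0.3 -0.1  0.8  0.2 -0.  -0.4 -0.3  0.4]
cap [0.44301825 0.27518143 0.137     ] collar [0.4416798  0.27635366 0.06      ] foot [0.44327433 0.27587485 0.006     ]
green cap [0.52126958 0.26455288 0.137     ]
```

Emit:
play_rows(
  translation=[
    [0.001, -0.054, 0],
    [0.001, -0.055, 0],
    [0.001, -0.055, 0],
    [0.001, -0.054, 0],
    [0.001, -0.054, 0],
    [0.002, -0.054, 0],
    [0, 0, 0],
    [0, 0, 0],
  ],
  delta_rot=[
    [0, 0, 0],
    [0, 0, 0],
    [0, 0, 0],
    [0, 0, 0],
    [0, 0, 0],
    [0, 0, 0],
    [0, 0, 0],
    [0, 0, 0],
  ],
  grip=[1, 1, 1, 1, 1, 1, 1, 1],
)

```text
clock: 3.98
tool_pos: [0.3952, 0.2581, 0.3027]
eef_rot: [0.985, 0.174, 0.0, 0.0]
contact_force: [0.4, -1.3, -0.3]
opening: 0.999
finger_force: 0.0
```

```bash
python3 - <<'E'
from h import *
import pickle
s=r.get_state(); print(s["clock"],s["tool_pos"],s["eef_rot"])
k=r.get_calibration("wrist")
im=r.snapshot("wrist"); cv2.imwrite("pics/w2.png",im); pickle.dump(k,open("w2.pkl","wb"))
for z in (.137,.06,.007): print(z,proj(k,[[.442,.276,z],[.521,.265,z]]).round(0).tolist())
u,v=proj(k,[.442,.276,.12])[0].astype(int)
x0,y0=max(u-100,0),max(v-90,0)
print(x0,y0); cv2.imwrite("pics/w2big.png",cv2.resize(im[y0:y0+150,x0:x0+200],None,fx=4,fy=4,interpolation=cv2.INTER_CUBIC))
E
```

```text
3.975 [0.39524414 0.25809033 0.30271248] [9.84774157e-01 1.73838279e-01 8.36626494e-06 3.34745423e-04]
0.137 [[314.0, 168.0], [376.0, 50.0]]
0.06 [[315.0, 157.0], [361.0, 67.0]]
0.007 [[315.0, 152.0], [355.0, 75.0]]
214 74
```

View pics/w2big.png

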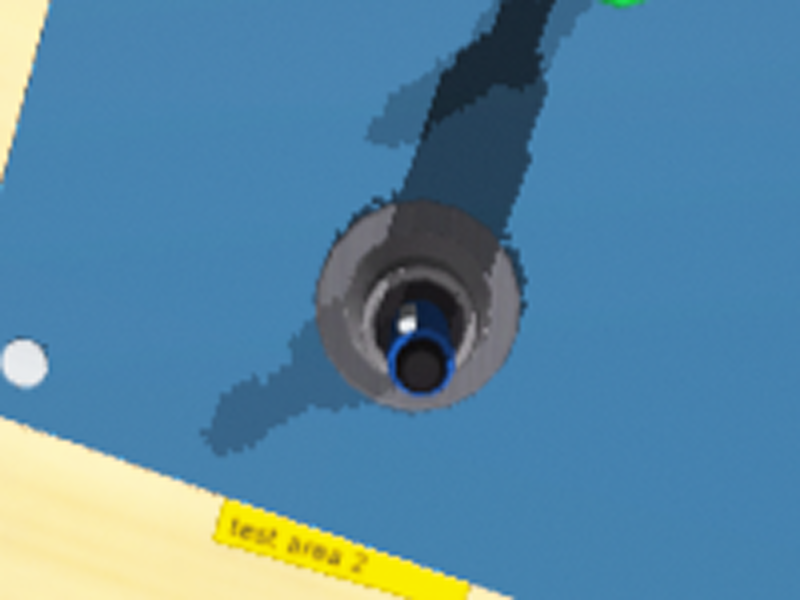

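```bash
cat >> h.py <<'E'
def ray(k,px,z):
    d=np.linalg.inv(np.array(k["intrinsics"]))@[*px,1];d=R.from_quat(k["rotation"]).apply(d*[1,-1,-1]);e=np.array(k["eye"]);return e+d*(z-e[2])/d[2]
def go(xy,z=None): # tool-frame shift to bring TCP to xy(,z)
    s=r.get_state();d=np.array([*xy,s["tool_pos"][2] if z is None else z])-s["tool_pos"]
    return R.from_quat(s["eef_rot"]).inv().apply(d).round(4)
E
python3 - <<'E'
from h import *; import pickle
k=pickle.load(open("w2.pkl","rb"))
for p,z in (((319.1,165.1),.137),((318.6,153.6),.056),((318.6,150.4),.006)): print(ray(k,p,z).round(4))
p=ray(k,(319.1,165.1),.137)[:2]; q=ray(k,(318.6,153.6),.056)[:2]; print(go((p+q)/2,.139))
E
```

```text
[0.4446 0.2735 0.137 ]
[0.4455 0.2737 0.056 ]
[0.4447 0.2731 0.006 ]
[0.0521 0.0014 0.1638]
```

Emit:
play_rows(
  translation=[
    [0.026, 0.001, 0],
    [0.026, 0.0, 0],
    [0, 0, 0.03],
    [0, 0, 0.035],
    [0, 0, 0.035],
    [0, 0, 0.03],
    [0, 0, 0.02],
    [0, 0, 0.012],
    [0, 0, 0],
    [0, 0, 0],
    [0, 0, 0],
    [0, 0, 0],
    [0, 0, 0],
    [0, 0, 0],
    [0, 0, 0],
    [0, 0, 0],
  ],
  delta_rot=[
    [0, 0, 0],
    [0, 0, 0],
    [0, 0, 0],
    [0, 0, 0],
    [0, 0, 0],
    [0, 0, 0],
    [0, 0, 0],
    [0, 0, 0],
    [0, 0, 0],
    [0, 0, 0],
    [0, 0, 0],
    [0, 0, 0],
    [0, 0, 0],
    [0, 0, 0],
    [0, 0, 0],
    [0, 0, 0],
  ],
  grip=[1, 1, 1, 1, 1, 1, 1, 1, 1, -1, -1, -1, -1, -1, -1, -1],
  squeeze=20,
)

```text
clock: 6.02
tool_pos: [0.4443, 0.2756, 0.1407]
eef_rot: [0.985, 0.174, 0.0, 0.0]
contact_force: [-0.5, -0.6, 0.8]
opening: 0.232
finger_force: 0.0
```

```bash
python3 - <<'E'
from h import *
s=r.get_state(); print(s["tool_pos"],s["eef_rot"],s["opening"],s["contact_force"])
E
```

```text
[0.44429748 0.27560057 0.14071601] [9.84804499e-01 1.73666629e-01 1.83493480e-05 7.72120050e-06] 0.2315406216238029 [-0.5003106  -0.58580587  0.80019468]
```

Emit:
play_rows(
  translation=[
    [0, 0.0015, 0],
    [0, 0, 0],
    [0, 0, 0],
    [0, 0, 0],
    [0, 0, 0],
  ],
  delta_rot=[
    [0, 0, 0],
    [0, 0, 0],
    [0, 0, 0],
    [0, 0, 0],
    [0, 0, 0],
  ],
  grip=[-1, -1, -1, -1, -1],
)

```text
clock: 6.65
tool_pos: [0.4448, 0.2742, 0.1407]
eef_rot: [0.985, 0.174, 0.0, -0.0]
contact_force: [-0.5, -0.4, -0.3]
opening: 0.128
finger_force: 20.0
```

Emit:
play_rows(
  translation=[
    [0, 0, -0.01],
    [0, 0, -0.02],
    [0, 0, -0.03],
    [0, 0, -0.03],
    [0, 0, -0.02],
    [-0.001, 0.03, 0],
    [-0.001, 0.045, 0],
    [-0.002, 0.045, 0],
    [-0.002, 0.045, 0],
    [-0.002, 0.04, 0],
    [0, 0.019, 0],
    [0, 0, 0.03],
    [0, 0, 0.02],
    [0, 0, 0.01],
    [0, 0, 0],
    [0, 0, 0],
  ],
  delta_rot=[
    [0, 0, 0],
    [0, 0, 0],
    [0, 0, 0],
    [0, 0, 0],
    [0, 0, 0],
    [0, 0, 0],
    [0, 0, 0],
    [0, 0, 0],
    [0, 0, 0],
    [0, 0, 0],
    [0, 0, 0],
    [0, 0, 0],
    [0, 0, 0],
    [0, 0, 0],
    [0, 0, 0],
    [0, 0, 0],
  ],
  grip=[-1, -1, -1, -1, -1, -1, -1, -1, -1, -1, -1, -1, -1, -1, -1, -1],
)

```text
clock: 8.65
tool_pos: [0.5144, 0.061, 0.1915]
eef_rot: [0.985, 0.174, 0.001, 0.0]
contact_force: [-0.6, -0.2, -1.6]
opening: 0.13
finger_force: 20.0
```

```bash
python3 - <<'E'
from h import *
s=r.get_state(); print(s["clock"],s["tool_pos"],s["eef_rot"],s["opening"],s["contact_force"])
nest=np.array([.5165,.0344,.278])
ks={}
for c in ["side","wrist","scene"]:
    im=r.snapshot(c); ks[c]=r.get_calibration(c); cv2.imwrite(f"pics/{c}3.png",im)
tip=np.array([*s["tool_pos"][:2],s["tool_pos"][2]-.1327])
print("tip px",{c:proj(ks[c],tip).round(0).tolist() for c in ks})
print(go(world(nest,[.005,.0255,.034])[0][:2]))
out=[]
for c in("side","wrist"):
    im=cv2.imread(f"pics/{c}3.png"); u,v=proj(ks[c],world(nest,BAR.mean(0)))[0].astype(int)
    if c=="side": u,v,w,hh,f=u,v-15,50,60,5
    else: u,v,w,hh,f=u,v,66,80,3.75
    print(c,u-w,v-hh,f)
    a=im[max(v-hh,0):v+hh,u-w:u+w].copy(); a=cv2.resize(a,None,fx=f,fy=f,interpolation=cv2.INTER_CUBIC); print(a.shape)
    for P in world(nest,BAR): 
        q=(proj(ks[c],P)[0]-[u-w,max(v-hh,0)]+.5)*f; cv2.circle(a,tuple(q.astype(int)),3,(255,0,255),-1)
    out.append(cv2.resize(a,(395,int(a.shape[0]*395/a.shape[1]))))
h=max(a.shape[0] for a in out); cv2.imwrite("pics/tip.png",np.hstack([cv2.copyMakeBorder(a,0,h-a.shape[0],0,5,0) for a in out]))
E
```

```text
8.65 [0.51435229 0.06103071 0.19148811] [9.84801752e-01 1.73680690e-01 7.23746631e-04 6.53116529e-05] 0.13026596108439523 [-0.57527355 -0.17212093 -1.60016695]
tip px {'side': [[333.0, 266.0]], 'wrist': [[315.0, 256.0]], 'scene': [[327.0, 271.0]]}
[-0.0003  0.0008 -0.    ]
side 290 193 5
(600, 500, 3)
wrist 288 167 3.75
(600, 495, 3)
```

View pics/tip.png

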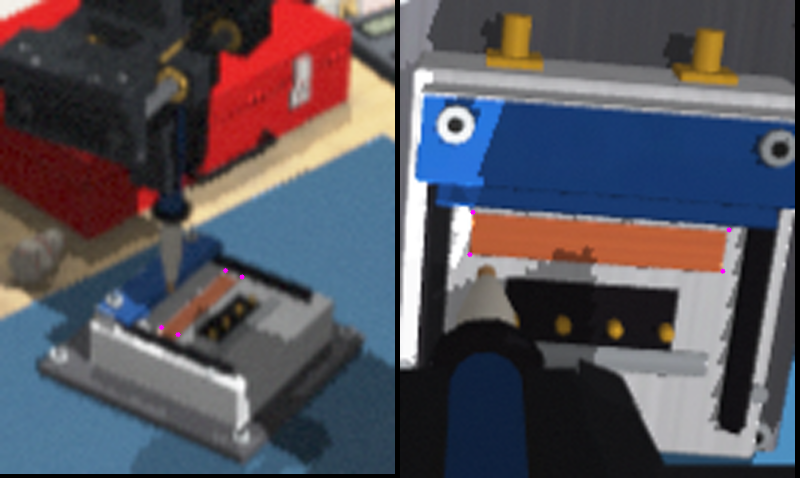

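The bar's predicted corners land on the bar in both views, and the tip shows at about pixel (316,256) in the wrist view, as predicted. It stands over the left end, so I'll lower it.

Emit:
play_rows(
  translation=[
    [0, 0.0005, 0.01],
    [0, 0, 0.009],
    [0, 0, 0.004],
    [0, 0, 0.003],
    [0, 0, 0],
    [0, 0, 0],
  ],
  delta_rot=[
    [0, 0, 0],
    [0, 0, 0],
    [0, 0, 0],
    [0, 0, 0],
    [0, 0, 0],
    [0, 0, 0],
  ],
  grip=[-1, -1, -1, -1, -1, -1],
)

```text
clock: 9.55
tool_pos: [0.5139, 0.0605, 0.1649]
eef_rot: [0.985, 0.174, -0.0, -0.0]
contact_force: [-0.7, -0.3, 0.9]
opening: 0.131
finger_force: 20.0
```

```bash
python3 - <<'E'
from h import *
s=r.get_state(); print(s["tool_pos"],s["contact_force"])
print(go(world([.5165,.0344,.278],[.005,-.026,.034])[0][:2]))
im=r.snapshot("wrist"); cv2.imwrite("pics/w4.png",im)
E
```

```text
[0.51393932 0.06045183 0.16486008] [-0.6921563  -0.27312717  0.8504631 ]
[-0.0034  0.0516 -0.    ]
```

Emit:
play_rows(
  translation=[
    [-0.0001, 0.002, 0],
    [-0.0002, 0.004, 0],
    [-0.0003, 0.004, 0],
    [-0.0003, 0.004, 0],
    [-0.0003, 0.004, 0],
    [-0.0003, 0.004, 0],
    [-0.0003, 0.004, 0],
    [-0.0003, 0.004, 0],
    [-0.0003, 0.004, 0],
    [-0.0003, 0.004, 0],
    [-0.0002, 0.004, 0],
    [-0.0002, 0.004, 0],
    [-0.0002, 0.004, 0],
    [-0.0002, 0.002, 0],
    [0, 0, 0],
    [0, 0, 0],
  ],
  delta_rot=[
    [0, 0, 0],
    [0, 0, 0],
    [0, 0, 0],
    [0, 0, 0],
    [0, 0, 0],
    [0, 0, 0],
    [0, 0, 0],
    [0, 0, 0],
    [0, 0, 0],
    [0, 0, 0],
    [0, 0, 0],
    [0, 0, 0],
    [0, 0, 0],
    [0, 0, 0],
    [0, 0, 0],
    [0, 0, 0],
  ],
  grip=[-1, -1, -1, -1, -1, -1, -1, -1, -1, -1, -1, -1, -1, -1, -1, -1],
)

```text
clock: 11.6
tool_pos: [0.5288, 0.0099, 0.1648]
eef_rot: [0.985, 0.173, 0.0, 0.0]
contact_force: [0.3, -1.3, 2.0]
opening: 0.132
finger_force: 20.0
```

```bash
python3 - <<'E'
from h import *
s=r.get_state(); print(s["tool_pos"],s["contact_force"])
im=r.snapshot("wrist"); k=r.get_calibration("wrist");cv2.imwrite("pics/w5.png",im)
ks=r.get_calibration("side"); ims=r.snapshot("side"); cv2.imwrite("pics/side5.png",ims)
a=cv2.resize(im[150:310,230:440],(520,396),interpolation=cv2.INTER_CUBIC)
u,v=proj(ks,world([.5165,.0344,.278],BAR.mean(0)))[0].astype(int)
b=cv2.resize(ims[v-65:v+35,u-35:u+35],(277,396),interpolation=cv2.INTER_CUBIC)
cv2.imwrite("pics/tip5.png",np.hstack([a,b]))
print(go([.445,.274]))
E
```

```text
[0.52875181 0.00992001 0.16480344] [ 0.28859726 -1.33361001  1.96415526]
[ 1.150e-02 -2.766e-01 -1.000e-04]
```

View pics/tip5.png

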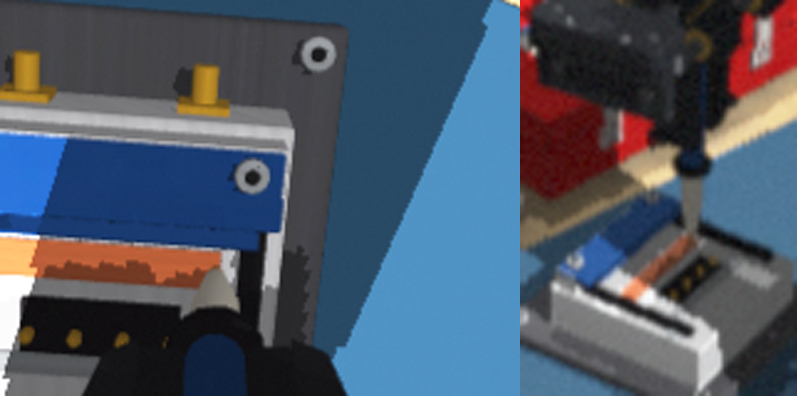

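The tip is at the bar's right end, at (215,265) in this crop. The wipe is done, so the pen goes back.

Emit:
play_rows(
  translation=[
    [0, 0, -0.015],
    [0, 0, -0.025],
    [0, 0, -0.025],
    [0, 0, -0.02],
    [0.001, -0.03, 0],
    [0.002, -0.045, 0],
    [0.002, -0.05, 0],
    [0.002, -0.05, 0],
    [0.002, -0.045, 0],
    [0.0015, -0.035, 0],
    [0.001, -0.0216, 0],
    [0, 0, 0.02],
    [0, 0, 0.02],
    [0, 0, 0.008],
    [0, 0, 0],
    [0, 0, 0],
  ],
  delta_rot=[
    [0, 0, 0],
    [0, 0, 0],
    [0, 0, 0],
    [0, 0, 0],
    [0, 0, 0],
    [0, 0, 0],
    [0, 0, 0],
    [0, 0, 0],
    [0, 0, 0],
    [0, 0, 0],
    [0, 0, 0],
    [0, 0, 0],
    [0, 0, 0],
    [0, 0, 0],
    [0, 0, 0],
    [0, 0, 0],
  ],
  grip=[-1, -1, -1, -1, -1, -1, -1, -1, -1, -1, -1, -1, -1, -1, -1, -1],
)

```text
clock: 13.7
tool_pos: [0.4451, 0.2744, 0.2025]
eef_rot: [0.985, 0.174, 0.001, -0.0]
contact_force: [-0.7, -0.1, -0.7]
opening: 0.129
finger_force: 20.0
```

```bash
python3 - <<'E'
from h import *
s=r.get_state(); print(s["tool_pos"],s["contact_force"])
print(go([.4448,.2742],.1407))
E
```

```text
[0.44513107 0.27441308 0.20247443] [-0.66460637 -0.1063076  -0.73223855]
[-0.0005  0.0001  0.0618]
```

Emit:
play_rows(
  translation=[
    [-0.0003, 0, 0.01],
    [0, 0, 0.012],
    [0, 0, 0.012],
    [0, 0, 0.012],
    [0, 0, 0.01],
    [0, 0, 0.004],
    [0, 0, 0],
    [0, 0, 0],
  ],
  delta_rot=[
    [0, 0, 0],
    [0, 0, 0],
    [0, 0, 0],
    [0, 0, 0],
    [0, 0, 0],
    [0, 0, 0],
    [0, 0, 0],
    [0, 0, 0],
  ],
  grip=[-1, -1, -1, -1, -1, -1, -1, -1],
)

```text
clock: 14.7
tool_pos: [0.4447, 0.2743, 0.142]
eef_rot: [0.985, 0.174, 0.0, -0.0]
contact_force: [-0.3, 0.5, 0.0]
opening: 0.13
finger_force: 20.0
```

Emit:
play_rows(
  translation=[
    [0, 0, 0.001],
    [0, 0, 0],
    [0, 0, 0],
    [0, 0, 0],
    [0, 0, 0],
    [0, 0, 0],
    [0, 0, 0],
    [0, 0, 0],
    [0, 0, -0.01],
    [0, 0, -0.03],
    [0, 0, -0.04],
    [0, 0, -0.05],
    [0, 0, -0.03],
    [0, 0, 0],
  ],
  delta_rot=[
    [0, 0, 0],
    [0, 0, 0],
    [0, 0, 0],
    [0, 0, 0],
    [0, 0, 0],
    [0, 0, 0],
    [0, 0, 0],
    [0, 0, 0],
    [0, 0, 0],
    [0, 0, 0],
    [0, 0, 0],
    [0, 0, 0],
    [0, 0, 0],
    [0, 0, 0],
  ],
  grip=[-1, -1, 0.2, 0.2, 0.2, 0.2, 0.2, 0.2, 0.2, 0.2, 0.2, 0.2, 0.2, 0.2],
)

```text
clock: 16.45
tool_pos: [0.4455, 0.2746, 0.3034]
eef_rot: [0.985, 0.174, 0.003, -0.001]
contact_force: [-0.4, 0.6, 0.2]
opening: 0.603
finger_force: 0.0
```

```bash
python3 - <<'E'
from h import *
s=r.get_state(); print(s["clock"],s["tool_pos"],s["opening"])
k=r.get_calibration("side")
im=r.snapshot("side"); cv2.imwrite("pics/side6.png",im); d=r.look_for("side","cleaning_pen"); print([(x["point"].round(3) if hasattr(x["point"],"round") else x["point"],x["confidence"]) for x in d])
old=cv2.imread("pics/side0.png"); diff=cv2.absdiff(im,old)[285:375,235:290].max(2); print("pen px changed",(diff>60).sum())
s2=r.silhouettes("side","cleaning_pen")
for q in s2:
    v,u=np.nonzero(q["pixels"]); print(q["confidence"],u.min(),u.max(),v.min(),v.max())
# shift above module view: TCP so that the module is ahead
print(go([.46,-.165],.20), go([.5029,-.1494],.24))
E
```

```text
16.45 [0.44545201 0.2746466  0.30342217] 0.6030954296011695
[([0.521, 0.2618, 0.0746], 0.93), ([0.4418, 0.2759, 0.0969], 0.9), ([0.4924, -0.135, 0.0071], 0.35)]
pen px changed 0
0.71 236 246 273 318
0.52 256 266 300 339
[-0.1348  0.4179  0.1004] [-0.0892  0.4179  0.0603]
```

Emit:
play_rows(
  translation=[
    [-0.018, 0.045, 0],
    [-0.02, 0.055, 0.01],
    [-0.02, 0.055, 0.02],
    [-0.02, 0.055, 0.02],
    [-0.02, 0.055, 0.02],
    [-0.02, 0.055, 0.02],
    [-0.018, 0.05, 0.01],
    [-0.013, 0.04, 0],
    [0, 0, 0],
    [0, 0, 0],
  ],
  delta_rot=[
    [0, 0, 0],
    [0, 0, 0],
    [0, 0, 0],
    [0, 0, 0],
    [0, 0, 0],
    [0, 0, 0],
    [0, 0, 0],
    [0, 0, 0],
    [0, 0, 7.3],
    [0, 0, 0],
  ],
  grip=[0.2, 0.2, 0.2, 0.2, 0.2, 0.2, 0.2, 0.2, 0.2, 0.2],
)

```text
clock: 17.85
tool_pos: [0.4439, -0.1622, 0.1996]
eef_rot: [0.994, 0.111, -0.001, -0.0]
contact_force: [0.7, 0.4, -0.6]
opening: 0.602
finger_force: 0.0
```

```bash
python3 - <<'E'
from h import *; import pickle
s=r.get_state(); print(s["clock"],s["tool_pos"],s["eef_rot"])
k=r.get_calibration("wrist"); im=r.snapshot("wrist"); cv2.imwrite("pics/w7.png",im); pickle.dump(k,open("w7.pkl","wb"))
u,v=proj(k,[.5029,-.1494,.01])[0].astype(int); x0,y0=u-120,max(v-100,0); print(x0,y0)
a=cv2.resize(im[y0:y0+195,x0:x0+260],None,fx=3,fy=3,interpolation=cv2.INTER_CUBIC)
for P in world([.5029,-.1494,.2214],MOD): cv2.circle(a,tuple(((proj(k,P)[0]-[x0,y0]+.5)*3).astype(int)),3,(255,0,255),-1)
cv2.imwrite("pics/w7big.png",a)
E
```

```text
17.85 [ 0.44385118 -0.16223157  0.19960695] [ 9.93860156e-01  1.10635322e-01 -1.25769928e-03 -4.84379712e-04]
196 48
```

View pics/w7big.png

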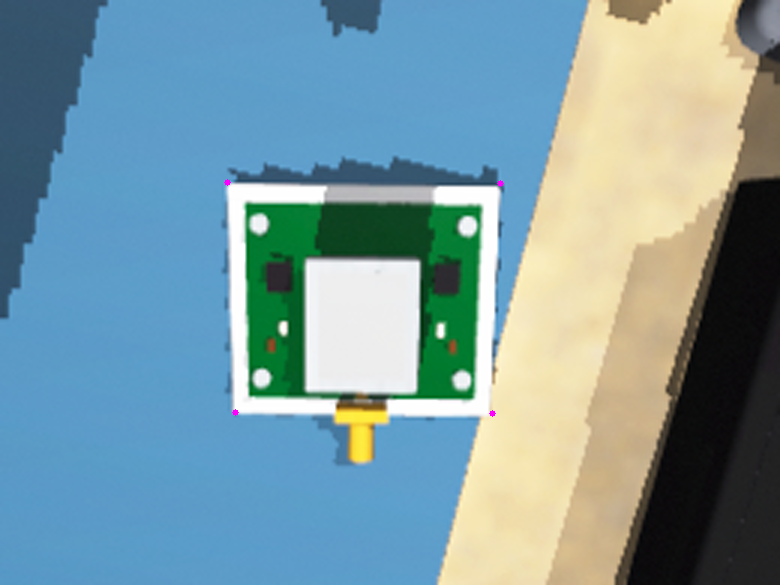

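The predicted corners sit on the module's plate (within 1 px), with its connector towards the robot. The tray's wall is close on the right, so I'll check its height against the gripper's body.

```bash
python3 - <<'E'
from h import *; import pickle
k=pickle.load(open("w7.pkl","rb")); w1=pickle.load(open("w1.pkl","rb"))
px=np.array([196,48])+(np.array([(229,183),(501,184),(492,415),(236,412)])+.5)/3-.5
m,res=fit([(k,MOD,px)],[.5,-.15,.22]); print(m,res)
CAN=np.array([[11,13,22],[11,-13,22],[-19,-13,22],[-19,13,22]])/1e3
pc=np.array([196,48])+(np.array([(304,258),(420,258),(419,394),(305,393)])+.5)/3-.5
print(fit([(k,CAN,pc)],m), fit([(k,CAN,pc),(k,MOD,px)],m))
ks=r.get_calibration("side")
b=ray(ks,(426,236),0); print("tray corner",b)
for z in (.03,.04,.05,.06,.07): print(z,proj(ks,[*b[:2],z]).round(0))
for z in (.03,.05,.06): print("tray top edge in module frame y", [(R.from_euler("z",-m[2]).apply(ray(k,np.array([196,48])+np.array(q)/3,z)-[*m[:2],0])).round(3)[:2] for q in((742,182),(622,585))])
E
python3 -c "
import cv2;im=cv2.imread('pics/side0.png');cv2.imwrite('pics/tray.png',cv2.resize(im[170:270,380:560],None,fx=4,fy=4))"
```

```text
[ 0.50271972 -0.14968797  0.21684145] [-0.1 -0.1  0.3  0.1  0.1 -0.3 -0.2  0.2]
(array([ 0.50234844, -0.14920349,  0.22081056]), array([-0. ,  0.1,  0.1,  0.2, -0.3, -0.3,  0.2, -0. ])) (array([ 0.50252449, -0.14943962,  0.21708458]), array([ 0.4, -0.2,  0.6,  0.1, -0. , -0.4,  0.5, -0.3, -0.6,  0.2, -0.1,
        0.3, -0.3, -0.1, -0.6,  0.4]))
tray corner [ 0.52837436 -0.22300005  0.        ]
0.03 [[427. 225.]]
0.04 [[428. 221.]]
0.05 [[428. 217.]]
0.06 [[428. 213.]]
0.07 [[429. 209.]]
tray top edge in module frame y [array([ 0.027, -0.081]), array([-0.064, -0.062])]
tray top edge in module frame y [array([ 0.026, -0.074]), array([-0.057, -0.057])]
tray top edge in module frame y [array([ 0.026, -0.071]), array([-0.054, -0.055])]
```

View pics/tray.png

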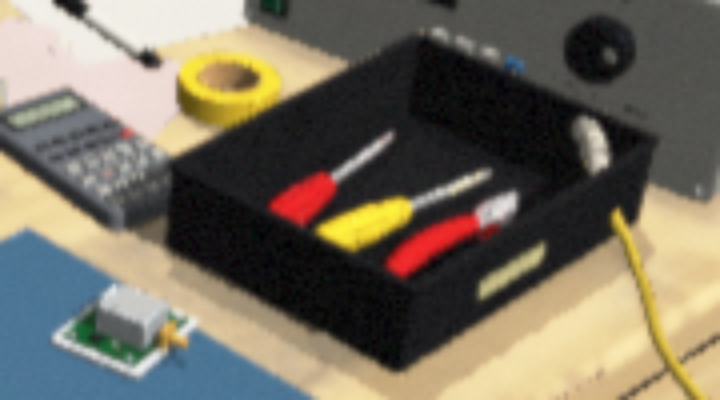

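```bash
python3 - <<'E'
from h import *
print(go([.4986,-.1503],.074))
E
```

```text
[0.0559 0.0013 0.1257]
```

Emit:
play_rows(
  translation=[
    [0.027, 0.001, 0.02],
    [0.029, 0.0003, 0.03],
    [0, 0, 0.03],
    [0, 0, 0.025],
    [0, 0, 0.015],
    [0, 0, 0.0055],
    [0, 0, 0],
    [0, 0, 0],
  ],
  delta_rot=[
    [0, 0, 0],
    [0, 0, 0],
    [0, 0, 0],
    [0, 0, 0],
    [0, 0, 0],
    [0, 0, 0],
    [0, 0, 0],
    [0, 0, 0],
  ],
  grip=[0.2, 0.2, 0.2, 0.2, 0.2, 0.2, 0.2, 0.2],
  squeeze=35,
)

```text
clock: 18.9
tool_pos: [0.5, -0.1511, 0.076]
eef_rot: [0.994, 0.111, 0.001, 0.0]
contact_force: [0.4, -0.3, -0.0]
opening: 0.601
finger_force: 0.0
```

```bash
python3 - <<'E'
from h import *
print(r.get_state()["contact_force"],go([.4986,-.1503],.074))
E
```

```text
[ 0.37407288 -0.30881794 -0.04215137] [-0.0012 -0.0011  0.002 ]
```

Emit:
play_rows(
  translation=[
    [-0.001, -0.001, 0.0015],
    [0, 0, 0],
    [0, 0, 0],
    [0, 0, 0],
    [0, 0, 0],
    [0, 0, 0],
    [0, 0, 0],
    [0, 0, 0],
  ],
  delta_rot=[
    [0, 0, 0],
    [0, 0, 0],
    [0, 0, 0],
    [0, 0, 0],
    [0, 0, 0],
    [0, 0, 0],
    [0, 0, 0],
    [0, 0, 0],
  ],
  grip=[0.2, -1, -1, -1, -1, -1, -1, -1],
  squeeze=35,
)

```text
clock: 19.9
tool_pos: [0.4985, -0.1502, 0.0738]
eef_rot: [0.994, 0.111, 0.0, 0.0]
contact_force: [0.4, -0.4, 3.0]
opening: 0.29
finger_force: 35.0
```

Emit:
play_rows(
  translation=[
    [0, 0, -0.01],
    [0, 0, -0.025],
    [0, 0, -0.03],
    [0, 0, -0.022],
    [0, 0, 0],
    [0.01, -0.035, 0],
    [0.0125, -0.045, 0],
    [0.0125, -0.045, 0],
    [0.01, -0.035, 0],
    [0.005, -0.0126, 0],
    [0, 0, 0],
    [0, 0, 0],
  ],
  delta_rot=[
    [0, 0, 0],
    [0, 0, 0],
    [0, 0, 0],
    [0, 0, 0],
    [0, 0, -3.3],
    [0, 0, 0],
    [0, 0, 0],
    [0, 0, 0],
    [0, 0, 0],
    [0, 0, 0],
    [0, 0, 0],
    [0, 0, 0],
  ],
  grip=[-1, -1, -1, -1, -1, -1, -1, -1, -1, -1, -1, -1],
)

```text
clock: 21.4
tool_pos: [0.4989, 0.0273, 0.1606]
eef_rot: [0.99, 0.138, -0.0, 0.001]
contact_force: [0.2, 0.2, -0.7]
opening: 0.288
finger_force: 35.0
```

```bash
python3 - <<'E'
from h import *; import pickle
s=r.get_state(); print(s["clock"],s["tool_pos"],s["eef_rot"],s["contact_force"],np.degrees(2*np.arctan2(s["eef_rot"][1],s["eef_rot"][0])))
k=r.get_calibration("wrist"); im=r.snapshot("wrist"); cv2.imwrite("pics/w8.png",im); pickle.dump(k,open("w8.pkl","wb"))
cv2.imwrite("pics/w8big.png",cv2.resize(im[90:390,120:520],None,fx=2,fy=2,interpolation=cv2.INTER_CUBIC))
E
```

```text
21.4 [0.49888106 0.02732265 0.1605837 ] [ 9.90432530e-01  1.37995673e-01 -2.13556584e-04  7.42883171e-04] [ 0.1768745   0.2346601  -0.66889733] 15.863766863408308
```

View pics/w8big.png

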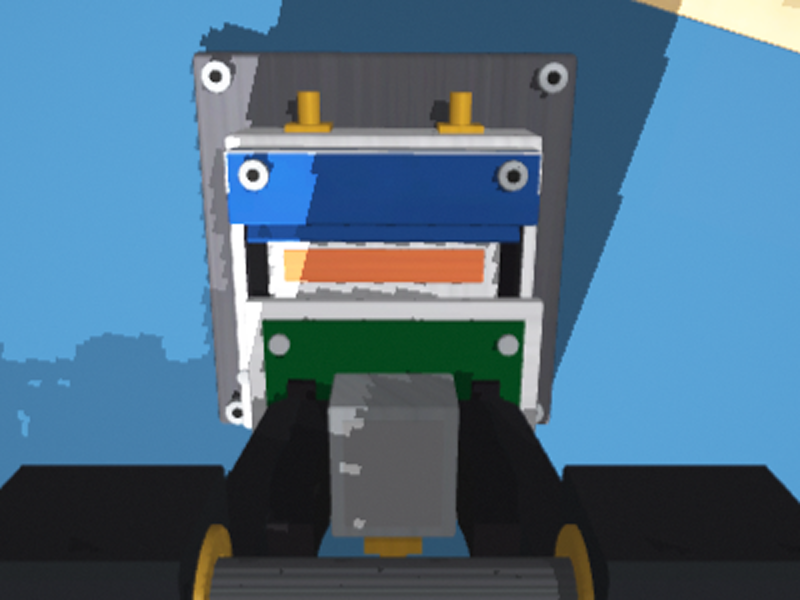

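The nest's bar shows at (284..485, 250..283) in this crop, with the far base corners at (193,55) and (577,55). The held module's far edge runs from (247,302) to (542,302), so both can be measured in one picture.

```bash
python3 - <<'E'
from h import *; import pickle
k=pickle.load(open("w8.pkl","rb")); g=lambda a:np.array([120,90])+(np.array(a)+.5)/2-.5
bar=g([(286,249),(486,249),(485,283),(284,282)]); base=g([(193,55),(577,55)])
n,_=fit([(k,BAR,bar)],[.5165,.0344,.278]); n2,res=fit([(k,BAR,bar),(k,BASE[:2],base)],n); print(n,n2,res)
z=.1606-.0718-.002
L=MOD[:2]+[0,0,z]
m,res=fit([(k,L,g([(246,301),(543,301)]))],[.502,.03,.277]); print(m,res)
for nn in (n,n2,[.5165,.0344,.278]):
    d=R.from_euler("z",-nn[2]).apply([m[0]-nn[0],m[1]-nn[1],0]); print("module in nest mm",d*1e3,"yaw",np.degrees(m[2]-nn[2]))
E
```

```text
[0.51612309 0.03393678 0.27399417] [0.51637753 0.03403748 0.27645491] [-1.1 -0.5  0.1 -0.4 -0.1 -0.7  0.7 -0.3 -0.8  1.4  1.3  1.6]
[0.50299999 0.02753215 0.27750298] [-1.  0.  1.  0.]
module in nest mm [-14.36654306  -2.61489641   0.        ] yaw 0.2010402973328917
module in nest mm [-14.64519721  -2.60696371   0.        ] yaw 0.0600498761361731
module in nest mm [-14.86645999  -2.89932141   0.        ] yaw -0.028477132480223166
```

Emit:
play_rows(
  translation=[
    [-0.0003, -0.0026, 0.012],
    [0, 0, 0.014],
    [0, 0, 0.01],
    [0, 0, 0.005],
    [0, 0, 0],
    [0, 0, 0],
  ],
  delta_rot=[
    [0, 0, 0],
    [0, 0, 0],
    [0, 0, 0],
    [0, 0, 0],
    [0, 0, 0],
    [0, 0, 0],
  ],
  grip=[-1, -1, -1, -1, -1, -1],
)

```text
clock: 22.2
tool_pos: [0.4981, 0.0319, 0.1199]
eef_rot: [0.99, 0.139, 0.0, 0.0]
contact_force: [0.4, 0.6, -1.4]
opening: 0.291
finger_force: 35.0
```

```bash
python3 - <<'E'
from h import *
n=[.5164,.0341,.2765]
s=r.get_state(); print(s["clock"],s["tool_pos"],s["contact_force"])
# module origin offset from TCP measured from the picture
T0=np.array([.49888,.02732]); c=R.from_euler("z",-n[2]).apply([*(s["tool_pos"][:2]-T0),0])*1e3+[-14.6,-2.6,0]; print("module in nest",c,"z",s["tool_pos"][2]*1e3-71.8-2)
cv2.imwrite("pics/w9.png",r.snapshot("wrist")[60:400,100:540])
E
```

```text
22.2 [0.49807613 0.03187232 0.11994022] [ 0.38607314  0.56154483 -1.42062983]
module in nest [-14.13059519   1.9988592    0.        ] z 46.14022365714264
```

View pics/w9.png

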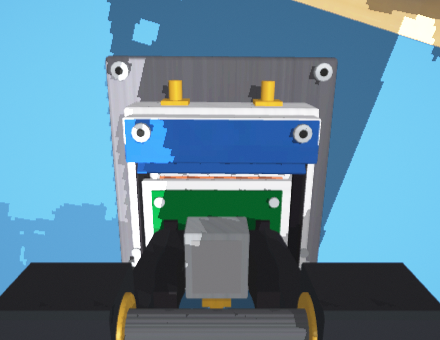

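The module shows about 2 mm left of the nest's middle (module edges 143 and 291, lip 125 and 318), which agrees with the computed +2.0 mm, so I'll shift it back.

Emit:
play_rows(
  translation=[
    [-0.0008, 0.002, 0.002],
    [0, 0, 0],
    [0, 0, 0],
    [0, 0, 0],
  ],
  delta_rot=[
    [0, 0, 0],
    [0, 0, 0],
    [0, 0, 0],
    [0, 0, 0],
  ],
  grip=[-1, -1, -1, -1],
)

```text
clock: 22.75
tool_pos: [0.4978, 0.0298, 0.1178]
eef_rot: [0.99, 0.139, 0.0, -0.0]
contact_force: [0.2, 1.0, -1.6]
opening: 0.293
finger_force: 35.0
```

```bash
cat >> h.py <<'E'
def modn():
    n=[.5164,.0341,.2765]; s=r.get_state(); T0=np.array([.49888,.02732])
    c=R.from_euler("z",-n[2]).apply([*(s["tool_pos"][:2]-T0),0])*1e3+[-14.6,-2.6,0]; c[2]=s["tool_pos"][2]*1e3-73.8
    print(s["clock"],"module in nest",c.round(2),"F",s["contact_force"].round(1),"M",s["moment"].round(2),s["finger_force"],s["eef_rot"].round(4))
E
python3 -c "from h import *; modn()"
```

```text
22.75 module in nest [-15.     0.06  43.99] F [ 0.2  1.  -1.6] M [ 0.03  0.15 -0.01] 34.99652802944183 [ 9.903e-01  1.392e-01  1.000e-04 -0.000e+00]
```

Emit:
play_rows(
  translation=[
    [0, 0, 0.003],
    [0, 0, 0.002],
    [0, 0, 0.002],
    [0, 0, 0.0015],
    [0, 0, 0],
    [0, 0, 0],
  ],
  delta_rot=[
    [0, 0, 0],
    [0, 0, 0],
    [0, 0, 0],
    [0, 0, 0],
    [0, 0, 0],
    [0, 0, 0],
  ],
  grip=[-1, -1, -1, -1, -1, -1],
  squeeze=45,
)

```text
clock: 23.5
tool_pos: [0.4977, 0.0297, 0.1094]
eef_rot: [0.99, 0.139, 0.0, -0.0]
contact_force: [-1.0, 0.4, 3.9]
opening: 0.291
finger_force: 45.0
```

```bash
python3 -c "from h import *; modn()"
```

```text
23.5 module in nest [-15.12   0.04  35.63] F [-1.   0.4  3.9] M [ 0.11  0.25 -0.01] 44.997902512550354 [ 9.903e-01  1.392e-01  1.000e-04 -0.000e+00]
```

Emit:
play_rows(
  translation=[
    [0, 0, 0.001],
    [0, 0, 0.0006],
    [0, 0, 0],
    [0, 0, 0],
  ],
  delta_rot=[
    [0, 0, 0],
    [0, 0, 0],
    [0, 0, 0],
    [0, 0, 0],
  ],
  grip=[-1, -1, -1, -1],
)

```text
clock: 24.0
tool_pos: [0.4977, 0.0297, 0.1078]
eef_rot: [0.99, 0.139, 0.0, -0.0]
contact_force: [-1.0, -0.2, 7.4]
opening: 0.287
finger_force: 45.0
```

```bash
python3 -c "from h import *; modn()"
```

```text
24.0 module in nest [-15.11   0.04  34.04] F [-1.  -0.2  7.4] M [ 0.06  0.31 -0.02] 44.99848186969757 [ 9.903e-01  1.392e-01  1.000e-04 -0.000e+00]
```

Emit:
play_rows(
  translation=[
    [0, 0, 0.0005],
    [0, 0, 0],
    [0, 0, 0],
  ],
  delta_rot=[
    [0, 0, 0],
    [0, 0, 0],
    [0, 0, 0],
  ],
  grip=[-1, -1, -1],
)

```text
clock: 24.38
tool_pos: [0.4976, 0.0297, 0.1077]
eef_rot: [0.99, 0.139, 0.0, -0.0]
contact_force: [-2.0, 0.4, 11.4]
opening: 0.288
finger_force: 45.0
```

```bash
python3 -c "from h import *; modn()"
```

```text
24.375 module in nest [-15.14   0.05  33.95] F [-2.   0.4 11.4] M [0.13 0.44 0.02] 44.99942064285278 [ 9.903e-01  1.392e-01  2.000e-04 -1.000e-04]
```

On the seat. Pushing in under the lip.

Emit:
play_rows(
  translation=[
    [0.0015, 0, 0],
    [0.0015, 0, 0],
    [0.0015, 0, 0],
    [0.0015, 0, 0],
    [0.0015, 0, 0],
    [0, 0, 0],
    [0, 0, 0],
  ],
  delta_rot=[
    [0, 0, 0],
    [0, 0, 0],
    [0, 0, 0],
    [0, 0, 0],
    [0, 0, 0],
    [0, 0, 0],
    [0, 0, 0],
  ],
  grip=[-1, -1, -1, -1, -1, -1, -1],
)

```text
clock: 25.25
tool_pos: [0.5021, 0.0308, 0.1078]
eef_rot: [0.99, 0.139, -0.003, 0.0]
contact_force: [-6.4, -1.3, 15.6]
opening: 0.288
finger_force: 45.0
```

```bash
python3 -c "from h import *; modn()"
```

```text
25.25 module in nest [-10.59  -0.1   33.97] F [-6.4 -1.3 15.6] M [-0.31  1.36 -0.04] 45.00145733356476 [ 9.903e-01  1.387e-01 -2.900e-03  1.000e-04]
```

Emit:
play_rows(
  translation=[
    [0.0015, 0, -0.0002],
    [0.0015, 0, 0],
    [0.0015, 0, 0],
    [0, 0, 0],
    [0, 0, 0],
  ],
  delta_rot=[
    [0, 0, 0],
    [0, 0, 0],
    [0, 0, 0],
    [0, 0, 0],
    [0, 0, 0],
  ],
  grip=[-1, -1, -1, -1, -1],
)

```text
clock: 25.88
tool_pos: [0.5076, 0.0323, 0.1078]
eef_rot: [0.99, 0.139, -0.002, 0.0]
contact_force: [-3.9, -0.8, 11.8]
opening: 0.29
finger_force: 45.0
```

```bash
python3 -c "from h import *; modn()"
```

```text
25.875 module in nest [-4.86 -0.17 34.03] F [-3.9 -0.8 11.8] M [-0.18  1.02  0.04] 44.999783635139465 [ 9.903e-01  1.388e-01 -1.600e-03  1.000e-04]
```

Emit:
play_rows(
  translation=[
    [0.001, 0, 0],
    [0.001, 0, 0],
    [0.001, 0, 0],
    [0.001, 0, 0],
    [0, 0, 0],
    [0, 0, 0],
  ],
  delta_rot=[
    [0, 0, 0],
    [0, 0, 0],
    [0, 0, 0],
    [0, 0, 0],
    [0, 0, 0],
    [0, 0, 0],
  ],
  grip=[-1, -1, -1, -1, -1, -1],
)

```text
clock: 26.62
tool_pos: [0.5118, 0.0335, 0.1078]
eef_rot: [0.99, 0.139, -0.001, 0.0]
contact_force: [-3.4, -1.2, 11.6]
opening: 0.287
finger_force: 45.0
```

```bash
python3 -c "from h import *; modn()"
```

```text
26.625 module in nest [-0.53 -0.17 34.01] F [-3.4 -1.2 11.6] M [-0.16  0.94 -0.02] 44.999762177467346 [ 9.903e-01  1.389e-01 -1.300e-03  1.000e-04]
```

Emit:
play_rows(
  translation=[
    [0.001, 0, 0],
    [0.001, 0, 0],
    [0.0005, 0, 0],
    [0, 0, 0],
    [0, 0, 0],
  ],
  delta_rot=[
    [0, 0, 0],
    [0, 0, 0],
    [0, 0, 0],
    [0, 0, 0],
    [0, 0, 0],
  ],
  grip=[-1, -1, -1, -1, -1],
)

```text
clock: 27.25
tool_pos: [0.5125, 0.0337, 0.1078]
eef_rot: [0.99, 0.139, -0.003, 0.0]
contact_force: [-6.6, -2.1, 14.3]
opening: 0.293
finger_force: 45.0
```

```bash
python3 -c "from h import *; modn()"
```

```text
27.25 module in nest [ 0.21 -0.18 34.04] F [-6.6 -2.1 14.3] M [-0.4   1.55 -0.01] 45.00293254852295 [ 9.903e-01  1.386e-01 -3.200e-03  1.000e-04]
```

Emit:
play_rows(
  translation=[
    [0.0008, 0, 0],
    [0.0007, 0, 0],
    [0, 0, 0],
    [0, 0, 0],
  ],
  delta_rot=[
    [0, 0, 0],
    [0, 0, 0],
    [0, 0, 0],
    [0, 0, 0],
  ],
  grip=[-1, -1, -1, -1],
)

```text
clock: 27.75
tool_pos: [0.5127, 0.0337, 0.1078]
eef_rot: [0.99, 0.138, -0.005, 0.0]
contact_force: [-9.2, -1.8, 17.5]
opening: 0.29
finger_force: 45.0
```

```bash
python3 - <<'E'
from h import *
modn()
im=r.snapshot("wrist"); b=r.snapshot("side"); 
a=cv2.resize(im[90:330,160:500],None,fx=1.3,fy=1.3); b=cv2.resize(b[200:395,225:400],(280,312))
cv2.imwrite("pics/end.png",np.hstack([a,b]))
E
```

```text
27.75 module in nest [ 0.4  -0.21 34.03] F [-9.2 -1.8 17.5] M [-0.52  1.95 -0.05] 45.0051087141037 [ 9.904e-01  1.384e-01 -4.600e-03  2.000e-04]
```

View pics/end.png

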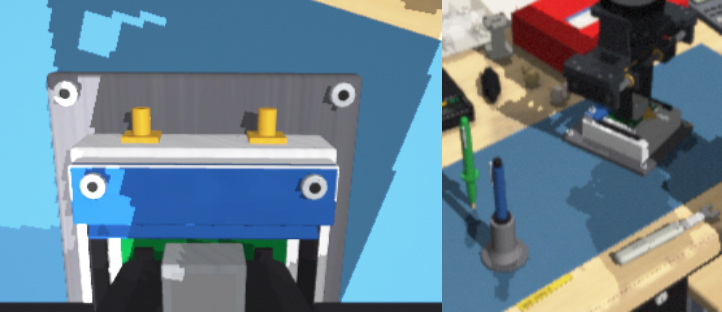

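The module is behind the lip and against the stop: the last 1.5 mm of push gave only 0.2 mm. It bears down with about 17 N, and the pen stands in its stand at (498,215) of the crop. Handing in.

```bash
python3 -c "
from h import *
print(r.finish_job())"
```

```text
the job is handed in; nothing more can be done
None
```

I handed the job in at about 28 s of the 61 s allowed. The pen wiped the bar from left to right and is back in its stand, and the gripper is holding the module pressed home against the stop; the hand-in gave no verdict.

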